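# Lay the tin down and flip the rack lid shut

### The arm

A 6-joint arm with a two-finger parallel gripper is mounted at the origin on the work surface. World frame = base frame: x ahead of the robot, y to its left, z up, the work surface at z = 0. Lengths are in m, angles in rad, forces in N, time in s.
With the tool pointing down it reaches from about 0.4 to 0.825 m from the base axis. Payload 7 kg.
Tool frame: the origin (TCP) lies midway between the tips of the shut fingers; the grasp point (between the pads) lies 19 mm behind it; y points along the fingers, z is the direction in which the jaws open and shut, and the axes are right-handed (so a half turn about y gives the same grasp; the last joint's range is limited). The gripper opens to 88 mm and grips with 3 to 60 N. Pads are 19 mm wide; open, the fingers measure 130 mm over their backs; the gripper's body (78 mm by 193 mm) begins 47 mm behind the grasp point.
Start: joints at [-0.995, 0.359, 0.012, 0, -1.224, -0.288], TCP at [0.192, -0.647, 0.227] pointing down, gripper open.
Joint ranges: [-3.07, 3.07], [-1.43, 2.12], [-1.02, 1.25], [-3.03, 1.67], [-3.05, -0], [-3.03, 3.03]. Speed limits (rad/s): [2.39, 2.39, 3.01, 3.14, 3.14, 3.14].

### API

Orientations are given as [roll, pitch, yaw] about the fixed x, y, z axes, in that order (R = Rz(yaw) Ry(pitch) Rx(roll)).
In Python, from station import readout, eyes, job, nets gives the robot as it stands.
- The arm moves only by the tool play_rows, never from a script. Its argument "increments" is a list of rows, each an object with "linear": the shift along the tool's x, y, z in m, a list of three; "rotation": the turn, a rotation vector about the tool's x, y, z in degrees, a list of three; "claw": the closure, from 0 (fully open) to 1 (shut). A call has 1 to 5 rows; each row is the pose to reach, as a shift and turn from the pose measured when the call began, along the tool's axes at that moment; what a row does not reach only later rows make up. A row lasts 1/8 s, in which the tool goes at most 62.5 mm and 10.7 degrees, less where a joint would pass 70% of its speed; a pose out of reach is approached as far as the arm can. A call with a gripper value outside its range is refused whole. The fingers move at their own pace and stop on an object; "newtons" is the grip in N (left out, the last holds). Time passes only in rows, so rows that repeat a pose let the fingers close. It gives the time, the measured TCP pose, the force and the opening at its end, in the units of the state.
- readout.get_state(): the state, without advancing time (a new reading comes with each control period).
- eyes.grab_frame(name): name is "scene" or "top"; returns (picture, depth): 480x640x3 uint8, blue, green, red; 480x640 float32, m along the optical axis (not along the pixel's ray), 0 where there is no reading.
- eyes.camera_model(name): a dict with "intrinsics" (3x3 intrinsics, pixels), "R" (3x3) and "t" (3): a world point X has camera coordinates R X + t. Camera axes: x right, y down, z forward; pixel columns grow to the right and rows downward; lengths in m; the calibration is good to about 2 mm. A picture is of the moment at which its call begins. camera_model takes no time and is no camera call.
- job.job_done(): hands the job in, once; it reports no verdict.
Trained networks look in the newest picture that a camera, given by its name, has taken for a name from the list of things; names that differ only in an ending like _2 or _b are one class to them, and where a whole thing is asked for, a point or a joint stands for the part that bears it (a point fixed in the world has none). Each returns a list of dicts, best first, with "score" (0 to 1); they miss things now and then, are a little off and sometimes report something else, mostly with a low value. They report only what shows in the picture. A call takes as long as a camera call. They do not tell look-alikes from the thing itself.
- nets.regions_of(label, camera): "region" (480x640 bool, what is visible of it) and "rect" ([left, top, right, bottom] in pixels, round what is visible of it).
The state is a dict: "t": time; "q": joint angles; "qd": joint speeds; "joint_efforts": joint torques, N m; "eef_pos": TCP position; "ee_rot": TCP orientation; "force": force on the tool from outside, world axes, zero at the start; "moment": the same for the moment, N m; "width": finger opening in m.
Only numpy, scipy, OpenCV 4.12 (cv2) and the standard library are available. Lean on these libraries where they do the work, as an engineer would, in place of code of your own. Each camera call takes 0.05 s, during which the arm holds its last target.

### The job

The lidded rack will not close because a steel tin stands up in it. Push the tin over with the fingers so that it lies down on the cork mat, away from the glass dish, then push the open lid over and press it fully shut. Nothing is to be lifted or carried, the dish must stay where it is without being struck, and the other things on the table must be left alone.

Things in the scene. Friction and masses are not known exactly. Their poses are not given: they have to be found in the camera images.
- rack: White plastic open-topped rack, fixed to the table, 180 mm along its own x, 380 mm along its own y, 75 mm high, walls and floor 5 mm thick. Origin at the centre of its underside; z up. The lid is hinged along the top of its own +x long side. The rack's x points roughly to world -y (to the robot's right), and varies by some 17 degrees.
- lid (a joint): Lid: grey plastic plate 180 x 380 x 8 mm, 0.25 kg. 0 = shut flat on the rim, pi/2 = straight up, up to 1.95 = leaning outward over the rack's own +x side. It starts open at 1.6 to 1.9. The hinge is stiff: the lid stays wherever it is left, and takes up to 4 N at 150 mm from the hinge to turn. It shuts only when nothing inside stands above the rim.
- lid_hinge (a point): Middle of the hinge line, at the underside of the lid: in the rack's frame x = 90, y = 0, z = 75.5 mm. The hinge line runs along the rack's y.
- lid_edge (a point): Middle of the lid's free edge, on the face that is uppermost when shut and faces outward (rack +x) when open; 180 mm from the hinge. A 70 mm wide, 5 mm thick finger tab stands 13 mm farther out there.
- tin: Steel rectangular tin standing near the rack's middle: 90 mm (own x) x 45 mm (own y), body 100 mm high plus a black cap 34 mm wide, 14 mm high; 0.15 to 0.31 kg. Origin at the centre of its underside, z to its cap; x, y within 6 degrees of the rack's. Mat on one broad side, dish on the other. Pushed near the top of a broad face it tips rather than slides, and falls once about 25 degrees over.
- tin_center (a point): Centre of the tin's rectangular body, on its axis 50 mm above its underside.
- mat: Loose square-cornered cork mat, 130 mm (own x, across the rack) x 100 mm (own y) x 4 mm, flat on the rack's floor about 105 mm from the rack's middle along the rack's y, on one side or the other. Origin at the centre of its underside.
- dish: Clear glass sauce dish, round, 90 mm wide and 32 mm high, upright on the rack's floor about 105 mm from the rack's middle on the side opposite to the mat. Origin at the centre of its underside, z up.
- mug_a: White enamel mug, 84 mm wide, 80 mm high, to the right of the rack. Origin at the centre of its underside, handle along its own +y. Leave alone.
- mug_b: White enamel mug, 76 mm wide, 80 mm high, left of the robot. Origin at the centre of its underside, handle along its own +y. Leave alone.
- colander: Red plastic colander, 220 mm wide, 90 mm high, with two side handles (278 mm over them, along its own y), at the left. Origin at the centre of its underside. Leave alone.
- oil: Green glass oil bottle, 60 mm wide, 200 mm high, at the far right. Origin at the centre of its underside. Leave alone.
- jar: Amber glass jar, 70 mm wide, 90 mm high, at the right. Origin at the centre of its underside. Leave alone.
Things that resemble listed ones, but are neither listed nor needed, are in the scene too. Of the things that look like the mat, the middle-sized one is meant. What is shaped like the tin but blue or yellow is not meant.

How it is judged:
By the outcome, as a careful person would: the job done as asked, in the order asked, and still so for the second after the job is handed in, with the robot touching nothing.
It also fails if it takes over 54 s, if anything falls off the work surface, if the arm or the gripper's body presses on something with over 40 N, if the wrist force passes 120 N, or if a joint passes its speed limit or range.

## Working session

There is one attempt and no reset: what is moved stays moved. The work goes in short steps, Python scripts to look and compute and a tool call to move; the robot and the scene stay as the last step left them, time stands still between calls to the robot, and variables do not carry over. Pictures are saved under pics/ and viewed, and the job is handed in when it is done.

Besides the shell and the picture viewer there is one more tool, called after "Emit:" as a command line: name --argument value ..., lists and objects as JSON in quotes. play_rows: Moves the arm, as the interface text tells. Its arguments: {"type":"object","properties":{"increments":{"type":"array","items":{"type":"object","properties":{"linear":{"type":"array","items":{"type":"number"}},"rotation":{"type":"array","items":{"type":"number"}},"claw":{"type":"number"}}}},"newtons":{"type":"number"}},"required":["increments"]}

```bash
mkdir -p pics; ls; python3 - <<'E'
from station import readout, eyes, job, nets
import cv2,numpy as np
s=readout.get_state()
for k in s: print(k,np.round(s[k],3))
for n in ("scene","top"):
    p,d=eyes.grab_frame(n); cv2.imwrite(f"pics/{n}0.png",p); np.save(f"{n}0.npy",d)
    m=eyes.camera_model(n); print(n,{k:np.round(m[k],3).tolist() for k in m})
E
```

```text
pics
t 0.0
q [-0.995  0.359  0.011 -0.    -1.224 -0.288]
qd [ 0.001 -0.    -0.001 -0.     0.002 -0.001]
joint_efforts [-0.0000e+00 -5.8272e+01  2.9308e+01  6.9980e+00  7.0000e-03 -0.0000e+00]
eef_pos [ 0.191 -0.647  0.226]
ee_rot [-1.569  0.     0.288]
force [-0.644 -0.456  0.257]
moment [0.02  0.011 0.089]
width 0.088
scene {'intrinsics': [[480.355, 0.0, 319.786], [0.0, 480.355, 244.039], [0.0, 0.0, 1.0]], 'R': [[-0.756, 0.655, 0.005], [0.512, 0.596, -0.618], [-0.407, -0.465, -0.786]], 't': [0.336, -0.168, 1.617]}
top {'intrinsics': [[501.863, 0.0, 324.011], [0.0, 501.863, 241.854], [0.0, 0.0, 1.0]], 'R': [[0.003, -1.0, -0.018], [-0.997, -0.002, -0.071], [0.071, 0.018, -0.997]], 't': [-0.014, 0.467, 1.606]}
```

View pics/scene0.png

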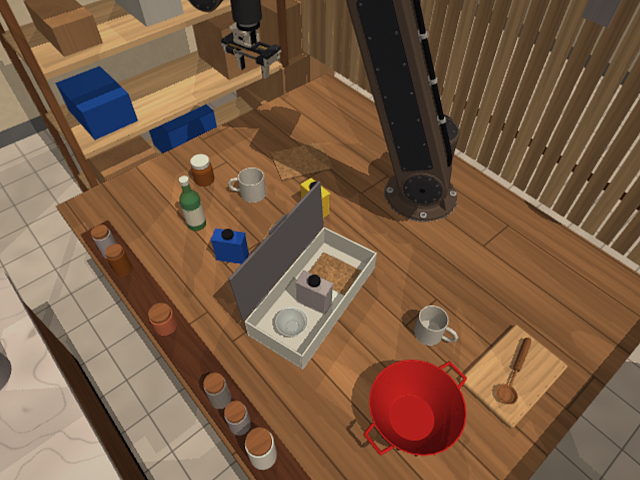

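View pics/top0.png

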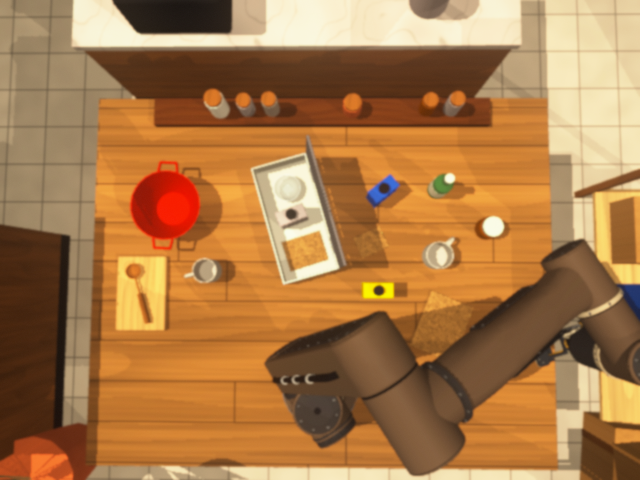

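Tin candidates in the scene picture are grey (313,290) in the rack, blue (230,246) and yellow (316,198). I choose the grey one. Mat candidates in the top picture are in the rack (305,250), a small one under the lid's shadow (370,243) and a big one (440,320). I choose the one in the rack, on the robot side, with the dish at (290,188) on the far side. Next I measure.

```bash
cat > h.py <<'E'
from station import readout, eyes, job, nets
import cv2,numpy as np
def cloud(n,d):
    m=eyes.camera_model(n);K=np.array(m["intrinsics"]);R=np.array(m["R"]);t=np.array(m["t"])
    v,u=np.mgrid[0:480,0:640]
    c=np.stack([(u-K[0,2])/K[0,0]*d,(v-K[1,2])/K[1,1]*d,d],-1)
    return (c-t)@R
def proj(n,X):
    m=eyes.camera_model(n);c=np.atleast_2d(X)@np.array(m["R"]).T+np.array(m["t"])
    p=c@np.array(m["intrinsics"]).T
    return p[:,:2]/p[:,2:]
E
python3 - <<'E'
from h import *
for n in("scene","top"):
    p,d=eyes.grab_frame(n); P=cloud(n,d)
    for l in("rack","lid","tin","mat","dish"):
        for r in nets.regions_of(l,n)[:4]:
            m=r["region"]&(d>0)
            if m.sum()<20: continue
            X=P[m]; print(n,l,round(r["score"],2),np.round(r["rect"]),m.sum(),"med",np.round(np.median(X,0),3),"lo",np.round(np.percentile(X,2,axis=0),3),"hi",np.round(np.percentile(X,98,axis=0),3))
            np.save(f"{n}_{l}_{int(r['rect'][0])}.npy",X)
    cv2.imwrite(f"pics/{n}_crop.png",cv2.resize(p[210:380,220:400] if n=="scene" else p[120:300,230:410],None,fx=3.3,fy=3.3,interpolation=cv2.INTER_CUBIC))
E
ls *.npy
```

```text
scene rack 0.83 [230. 182. 376. 371.] 11431 med [0.584 0.025 0.069] lo [ 0.35  -0.058  0.   ] hi [0.742 0.209 0.255]
scene lid 0.9 [229. 185. 326. 323.] 4935 med [ 0.589 -0.005  0.179] lo [ 0.394 -0.063  0.078] hi [0.746 0.043 0.258]
scene tin 0.61 [296. 268. 329. 316.] 1171 med [0.558 0.103 0.088] lo [0.519 0.051 0.005] hi [0.582 0.14  0.121]
scene tin 0.57 [298. 181. 329. 217.] 360 med [ 0.314 -0.153  0.094] lo [ 0.291 -0.22   0.007] hi [ 0.339 -0.129  0.114]
scene tin 0.55 [212. 228. 251. 261.] 1067 med [ 0.636 -0.179  0.077] lo [ 0.587 -0.226  0.004] hi [ 0.671 -0.147  0.115]
scene mat 0.89 [273. 145. 327. 181.] 1407 med [ 0.204 -0.384  0.005] lo [ 0.109 -0.464 -0.001] hi [ 0.294 -0.305  0.01 ]
scene mat 0.78 [312. 254. 361. 294.] 1072 med [0.436 0.057 0.009] lo [ 0.386 -0.011  0.003] hi [0.48  0.119 0.013]
scene dish 0.59 [272. 307. 311. 339.] 791 med [0.638 0.104 0.021] lo [0.603 0.071 0.006] hi [0.682 0.151 0.039]
top rack 0.72 [252. 135. 348. 285.] 5399 med [0.571 0.058 0.008] lo [ 0.356 -0.058 -0.002] hi [0.735 0.199 0.257]
top lid 0.76 [304. 135. 347. 268.] 1171 med [ 0.573
[... 479 characters left out ...]
0.385 -0.013  0.002] hi [0.496 0.111 0.017]
top mat 0.9 [352. 230. 391. 255.] 619 med [ 0.468 -0.166  0.003] lo [ 0.428 -0.214 -0.004] hi [ 0.51  -0.12   0.011]
top mat 0.6 [413. 294. 476. 356.] 2360 med [ 0.208 -0.386  0.006] lo [ 0.122 -0.474 -0.002] hi [ 0.293 -0.311  0.014]
top dish 0.81 [274. 172. 302. 204.] 612 med [0.645 0.109 0.022] lo [0.603 0.068 0.003] hi [0.682 0.149 0.041]
scene0.npy
scene_dish_272.npy
scene_lid_229.npy
scene_mat_272.npy
scene_mat_311.npy
scene_rack_230.npy
scene_tin_212.npy
scene_tin_296.npy
scene_tin_298.npy
top0.npy
top_dish_273.npy
top_lid_304.npy
top_mat_285.npy
top_mat_352.npy
top_mat_413.npy
top_rack_251.npy
top_tin_275.npy
top_tin_362.npy
top_tin_366.npy
```

```bash
python3 - <<'E'
from h import *
def rect(X,nm):
    r=cv2.minAreaRect((X[:,:2]*1000).astype(np.float32)); print(nm,len(X),np.round(r[0],1),np.round(r[1],1),round(r[2],1))
for n,f in(("top","top_rack_251"),("scene","scene_rack_230")):
    X=np.load(f+".npy"); rect(X[abs(X[:,2]-.073)<.008],n+" rim")
for n,f in(("top","top_tin_275"),("scene","scene_tin_296")):
    X=np.load(f+".npy"); rect(X[abs(X[:,2]-.103)<.008],n+" tintop"); c=X[X[:,2]>.114]; print("cap",np.round(np.median(c,0),4))
for f in("top_mat_285","top_mat_352","top_mat_413","top_dish_273"): rect(np.load(f+".npy"),f)
for f in("scene_lid_229","top_lid_304"):
    X=np.load(f+".npy"); X=X[(X[:,2]>.1)]
    for _ in range(4):
        c=X.mean(0);u,s,v=np.linalg.svd(X-c,full_matrices=False);nrm=v[2];e=abs((X-c)@nrm);X=X[e<max(.004,2*e.std())]
    if nrm[1]<0:nrm=-nrm
    print(f,"c",np.round(c,3),"n",np.round(nrm,3),"yaw-of-hinge",np.round(np.degrees(np.arctan2(-nrm[0],nrm[1])),1),"tilt",np.degrees(np.arcsin(nrm[2])),"ztop",X[:,2].max(), "hinge y at c x:",c[1]+ (c[2]-.0755)*nrm[2]/np.hypot(nrm[0],nrm[1])/1)
E
```

```text
top rim 542 [539.9  78.3] [379.3 181. ] 16.2
scene rim 1157 [540.1  82. ] [384.2 185.1] 16.1
top tintop 312 [545.7  87. ] [45.3 91.3] 20.8
cap [0.5471 0.0864 0.1184]
scene tintop 426 [547.7  91.5] [49.  92.2] 22.1
cap [0.5478 0.0926 0.119 ]
top_mat_285 1178 [441.2  48.8] [ 98.1 130.2] 18.4
top_mat_352 619 [ 468.9 -165.1] [72.2 93.6] 25.4
top_mat_413 2360 [ 199.5 -391.3] [147.  184.6] 67.6
top_dish_273 612 [641.9 108.8] [89.  90.5] 25.6
scene_lid_229 c [ 0.583 -0.006  0.186] n [-0.279  0.958  0.07 ] yaw-of-hinge 16.3 tilt 4.012761244947481 ztop 0.27077532127255965 hinge y at c x: 0.0015556413537547208
top_lid_304 c [ 0.565 -0.018  0.207] n [-0.278  0.957  0.082] yaw-of-hinge 16.2 tilt 4.718991661302622 ztop 0.27304469702590395 hinge y at c x: -0.006719660966430117
```

View pics/top_crop.png

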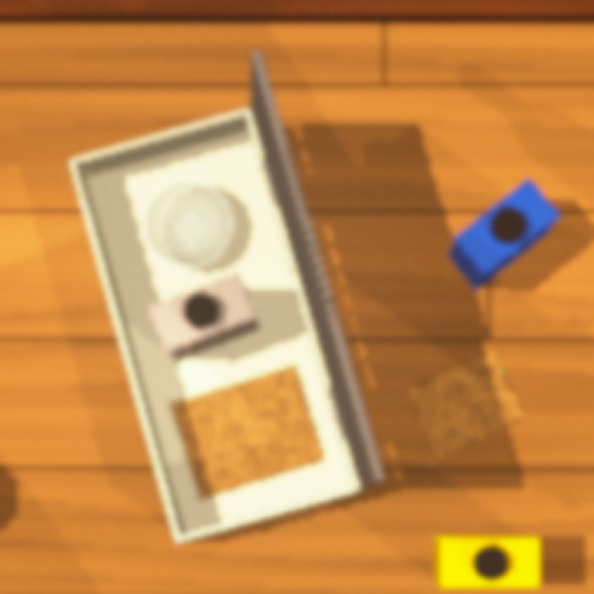

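View pics/scene_crop.png

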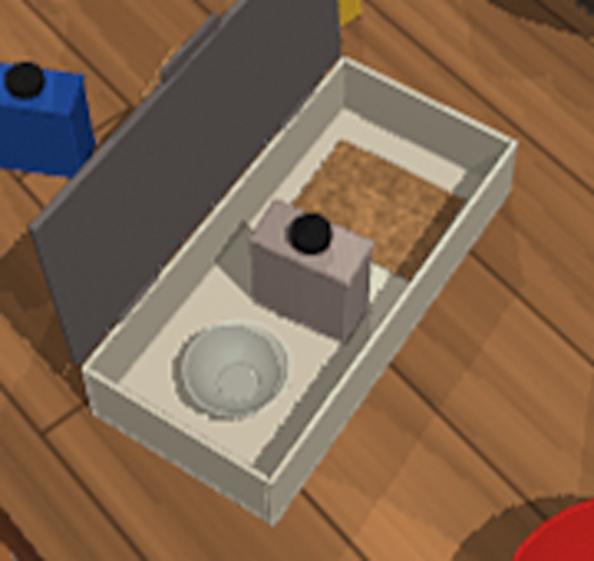

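```bash
cat >> h.py <<'E'
from scipy.spatial.transform import Rotation as Ro
U=np.array([.960,.279,0]);V=np.array([-.279,.960,0]);C=np.array([.540,.080,0])  # rack y, rack -x, centre
def go(pos,yaw=None,rpy=None):
    s=readout.get_state();R0=Ro.from_euler('xyz',s["ee_rot"])
    R1=Ro.from_euler('xyz',rpy if rpy is not None else [-np.pi/2,0,yaw])
    print("lin",np.round(R0.inv().apply(np.array(pos)-s["eef_pos"]),4),"rot",np.round((R0.inv()*R1).as_rotvec(degrees=True),1),"dist",np.round(np.linalg.norm(np.array(pos)-s["eef_pos"]),3))
def st():
    s=readout.get_state();print("t",round(s["t"],2),*[ (k,np.round(s[k],3)) for k in("eef_pos","ee_rot","force","q","width")])
E
python3 - <<'E'
from h import *
T=np.array([.547,.089,0]); a=np.radians(21); n=np.array([np.cos(a),np.sin(a),0])
p=T+n*(.0225+.021+.028); print(p)
go([.3,-.4,.46],.288)
go([*p[:2],.40],np.radians(19)+np.pi/2)
E
```

```text
[0.613751   0.11462331 0.        ]
lin [ 0.1741 -0.2334  0.2063] rot [ 0. -0.  0.] dist 0.357
lin [ 0.6211 -0.1734  0.6107] rot [  0.  -92.5  -0. ] dist 0.888
```

Emit:
play_rows --increments '[{"linear": [0.02,-0.06,0.02],"rotation": [0,0,0],"claw": 1},{"linear": [0.05,-0.11,0.06],"rotation": [0,-8,0],"claw": 1},{"linear": [0.09,-0.16,0.1],"rotation": [0,-18,0],"claw": 1},{"linear": [0.13,-0.2,0.15],"rotation": [0,-28,0],"claw": 1},{"linear": [0.17,-0.23,0.2],"rotation": [0,-38,0],"claw": 1}]'

```text
t: 1.32
eef_pos: [0.2828, -0.4427, 0.4367]
ee_rot: [-1.572, 0.0, 0.956]
force: [1.6, 0.0, 0.8]
width: 0.0434
```

```bash
python3 - <<'E'
from h import *
st(); go([.614,.115,.40],np.radians(19)+np.pi/2)
E
```

```text
t 1.32 ('eef_pos', array([ 0.283, -0.443,  0.437])) ('ee_rot', array([-1.572,  0.   ,  0.956])) ('force', array([1.582, 0.028, 0.827])) ('q', array([-0.628,  0.042,  0.074,  0.   , -1.601,  0.014])) ('width', np.float64(0.043))
lin [0.6466 0.0365 0.051 ] rot [  0.1 -54.2  -0. ] dist 0.65
```

Emit:
play_rows --increments '[{"linear": [0.06,0,0.01],"rotation": [0,-10,0],"claw": 1},{"linear": [0.12,0,0.01],"rotation": [0,-20,0],"claw": 1},{"linear": [0.18,0,0.015],"rotation": [0,-30,0],"claw": 1},{"linear": [0.24,0,0.02],"rotation": [0,-40,0],"claw": 1},{"linear": [0.3,0,0.025],"rotation": [0,-50,0],"claw": 1}]'

```text
t: 1.95
eef_pos: [0.4358, -0.1813, 0.4371]
ee_rot: [-1.573, 0.002, 1.835]
force: [1.3, -0.9, 0.6]
width: 0.0009
```

```bash
python3 - <<'E'
from h import *
st(); go([.614,.115,.40],np.radians(19)+np.pi/2)
E
```

```text
t 1.95 ('eef_pos', array([ 0.436, -0.181,  0.437])) ('ee_rot', array([-1.573,  0.002,  1.835])) ('force', array([ 1.283, -0.9  ,  0.642])) ('q', array([ 2.500e-02, -5.500e-02, -2.200e-02,  1.000e-03, -1.602e+00,
        2.390e-01])) ('width', np.float64(0.001))
lin [ 0.2396  0.0373 -0.2492] rot [ 0.1 -3.9 -0.1] dist 0.348
```

Emit:
play_rows --increments '[{"linear": [0.05,0,-0.05],"rotation": [0,-3,0],"claw": 1},{"linear": [0.09,0,-0.09],"rotation": [0,-4,0],"claw": 1},{"linear": [0.13,0,-0.13],"rotation": [0,-4,0],"claw": 1},{"linear": [0.17,0,-0.175],"rotation": [0,-4,0],"claw": 1},{"linear": [0.21,0,-0.22],"rotation": [0,-4,0],"claw": 1}]'

```text
t: 2.58
eef_pos: [0.5941, 0.0807, 0.4377]
ee_rot: [-1.574, 0.002, 1.905]
force: [1.0, -0.1, 0.4]
width: 0.0006
```

```bash
python3 - <<'E'
from h import *
st(); go([.614,.115,.30],np.radians(19)+np.pi/2)
E
```

```text
t 2.58 ('eef_pos', array([0.594, 0.081, 0.438])) ('ee_rot', array([-1.574,  0.002,  1.905])) ('force', array([ 1.022, -0.149,  0.432])) ('q', array([ 0.462,  0.173,  0.225,  0.002, -1.62 , -0.128])) ('width', np.float64(0.001))
lin [ 0.026   0.1377 -0.0297] rot [ 0.2  0.2 -0.1] dist 0.143
```

Emit:
play_rows --increments '[{"linear": [0.026,0.04,-0.03],"rotation": [0,0,0],"claw": 1},{"linear": [0.026,0.09,-0.03],"rotation": [0,0,0],"claw": 1},{"linear": [0.026,0.15,-0.03],"rotation": [0,0,0],"claw": 1},{"linear": [0.026,0.2,-0.03],"rotation": [0,0,0],"claw": 1},{"linear": [0.026,0.24,-0.03],"rotation": [0,0,0],"claw": 1}]'

```text
t: 3.2
eef_pos: [0.6139, 0.1148, 0.1956]
ee_rot: [-1.572, 0.002, 1.905]
force: [0.8, -0.3, 0.4]
width: 0.0007
```

```bash
python3 - <<'E'
from h import *
st(); go([.614,.115,.088],np.radians(20)+np.pi/2)
for n in("scene","top"):
    p,d=eyes.grab_frame(n)
    cv2.imwrite(f"pics/{n}_b.png",cv2.resize(p[150:390,180:440] if n=="scene" else p[100:310,200:420],None,fx=2.3,fy=2.3,interpolation=cv2.INTER_CUBIC))
E
```

```text
t 3.2 ('eef_pos', array([0.614, 0.115, 0.196])) ('ee_rot', array([-1.572,  0.002,  1.905])) ('force', array([ 0.776, -0.286,  0.421])) ('q', array([ 0.498,  0.296, -0.152,  0.002, -1.121, -0.165])) ('width', np.float64(0.001))
lin [ 0.0004  0.1076 -0.    ] rot [ 0.1 -0.8 -0.1] dist 0.108
```

View pics/scene_b.png

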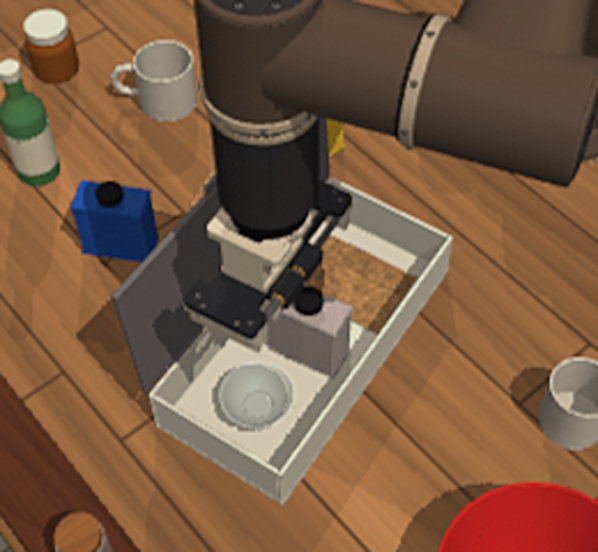

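```bash
python3 - <<'E'
from h import *
p=proj("scene",[[.614,.115,.196],[.614,.115,.088]]); print((p-[180,150])*2.3)
E
```

```text
[[272.37989537 305.84779371]
 [275.29127276 359.02647731]]
```

View pics/top_b.png

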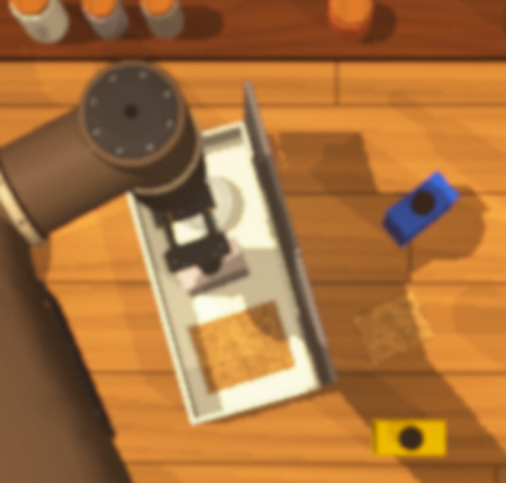

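Emit:
play_rows --increments '[{"linear": [0,0.03,0],"rotation": [0,0,0],"claw": 1},{"linear": [0,0.06,0],"rotation": [0,0,0],"claw": 1},{"linear": [0,0.085,0],"rotation": [0,0,0],"claw": 1},{"linear": [0,0.105,0],"rotation": [0,-0.8,0],"claw": 1}]'

```text
t: 3.8
eef_pos: [0.6126, 0.1142, 0.0892]
ee_rot: [-1.567, 0.002, 1.919]
force: [-0.3, 0.1, 0.6]
width: 0.0004
```

```bash
python3 - <<'E'
from h import *
st()
for n in("scene","top"):
    p,d=eyes.grab_frame(n)
    cv2.imwrite(f"pics/{n}_c.png",cv2.resize(p[180:380,210:400] if n=="scene" else p[100:310,200:420],None,fx=3,fy=3,interpolation=cv2.INTER_CUBIC))
E
```

```text
t 3.8 ('eef_pos', array([0.613, 0.114, 0.089])) ('ee_rot', array([-1.567,  0.002,  1.919])) ('force', array([-0.264,  0.094,  0.576])) ('q', array([ 0.498,  0.393, -0.276,  0.002, -0.905, -0.151])) ('width', np.float64(0.0))
```

View pics/scene_c.png

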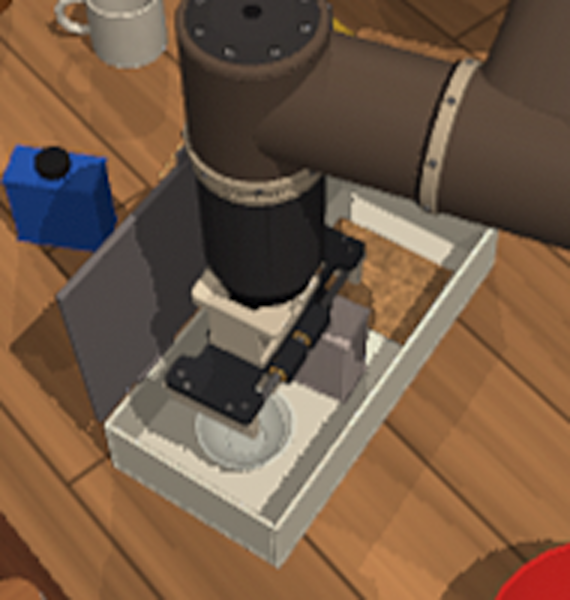

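```bash
python3 - <<'E'
from h import *
p,d=eyes.grab_frame("scene");P=cloud("scene",d)
for r,c in [(318,290),(321,293),(322,295),(324,296),(326,295),(300,297),(305,285)]: 
    X=P[r,c]-C; print(r,c,np.round(P[r,c],3),"u",round(X@U,3),"v",round(X@V,3))
cv2.imwrite("pics/z1.png",cv2.resize(p[270:350,250:350],None,fx=7,fy=7,interpolation=cv2.INTER_CUBIC))
E
```

```text
318 290 [0.688 0.175 0.192] u 0.169 v 0.05
321 293 [0.686 0.183 0.188] u 0.169 v 0.058
322 295 [0.679 0.18  0.17 ] u 0.161 v 0.058
324 296 [0.677 0.181 0.158] u 0.159 v 0.058
326 295 [0.681 0.182 0.156] u 0.164 v 0.059
300 297 [0.649 0.152 0.201] u 0.125 v 0.039
305 285 [0.676 0.141 0.194] u 0.147 v 0.021
```

View pics/z1.png

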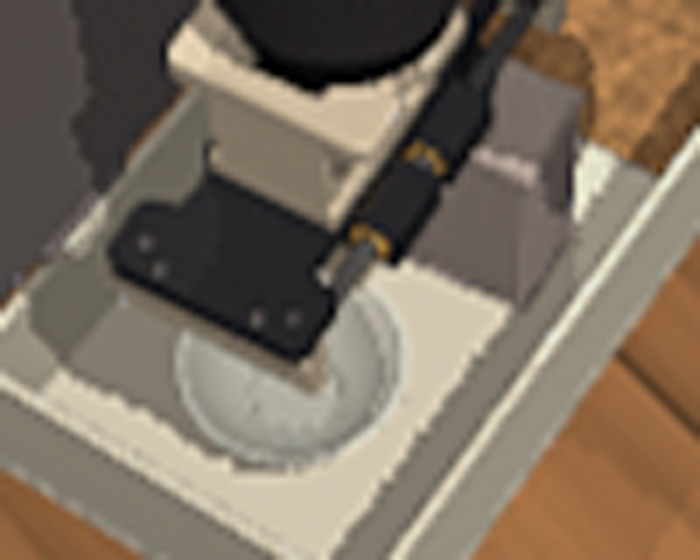

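Emit:
play_rows --increments '[{"linear": [0,0,0.01],"rotation": [0,0,0],"claw": 1},{"linear": [0,0,0.02],"rotation": [0,0,0],"claw": 1},{"linear": [0,0,0.03],"rotation": [0,0,0],"claw": 1},{"linear": [0,0,0.04],"rotation": [0,0,0],"claw": 1},{"linear": [0,0,0.045],"rotation": [0,0,0],"claw": 1}]'

```text
t: 4.58
eef_pos: [0.5691, 0.0983, 0.0896]
ee_rot: [-1.566, 0.002, 1.919]
force: [0.3, 0.9, 0.6]
width: 0.0002
```

```bash
python3 - <<'E'
from h import *
st()
p,d=eyes.grab_frame("scene")
cv2.imwrite("pics/s_d.png",cv2.resize(p[220:360,230:390],None,fx=4,fy=4,interpolation=cv2.INTER_CUBIC))
E
```

```text
t 4.58 ('eef_pos', array([0.569, 0.098, 0.09 ])) ('ee_rot', array([-1.566,  0.002,  1.919])) ('force', array([0.339, 0.909, 0.617])) ('q', array([ 0.51 ,  0.328, -0.379,  0.001, -0.869, -0.164])) ('width', np.float64(0.0))
```

View pics/s_d.png

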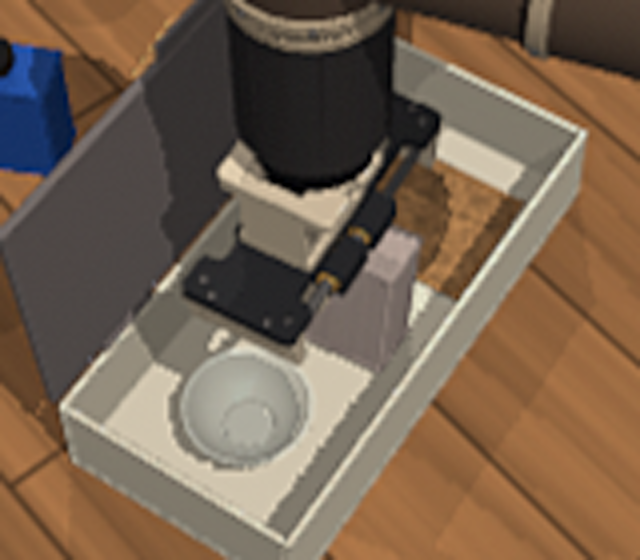

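Emit:
play_rows --increments '[{"linear": [0,0,0.01],"rotation": [0,0,0],"claw": 1},{"linear": [0,0,0.02],"rotation": [0,0,0],"claw": 1},{"linear": [0,0,0.03],"rotation": [0,0,0],"claw": 1}]'

```text
t: 5.0
eef_pos: [0.5397, 0.0876, 0.0895]
ee_rot: [-1.565, 0.002, 1.918]
force: [0.1, -0.5, -0.1]
width: 0.0005
```

```bash
python3 - <<'E'
from h import *
st()
p,d=eyes.grab_frame("scene")
cv2.imwrite("pics/s_e.png",cv2.resize(p[220:360,230:390],None,fx=4,fy=4,interpolation=cv2.INTER_CUBIC))
E
```

```text
t 5.0 ('eef_pos', array([0.54 , 0.088, 0.089])) ('ee_rot', array([-1.565,  0.002,  1.918])) ('force', array([ 0.062, -0.546, -0.096])) ('q', array([ 0.52 ,  0.284, -0.446,  0.001, -0.847, -0.173])) ('width', np.float64(0.001))
```

View pics/s_e.png

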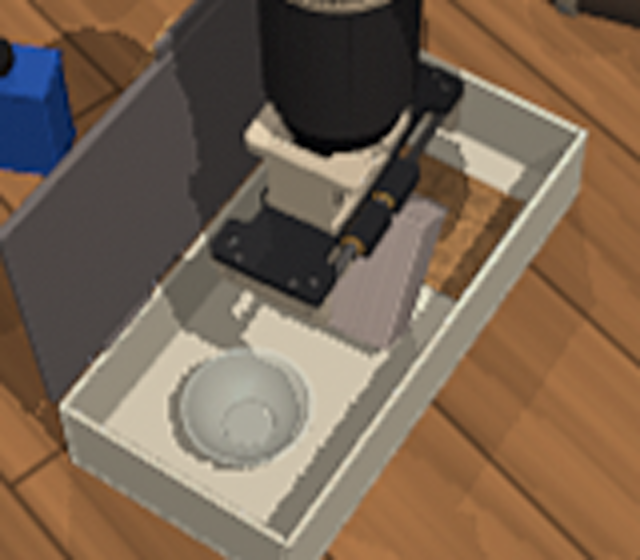

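Tipping about its base edge as wanted (top leaning right at about (430,205)). I keep pushing.

Emit:
play_rows --increments '[{"linear": [0,0,0.01],"rotation": [0,0,0],"claw": 1},{"linear": [0,0,0.02],"rotation": [0,0,0],"claw": 1},{"linear": [0,0,0.03],"rotation": [0,0,0],"claw": 1},{"linear": [0,0,0.03],"rotation": [0,0,0],"claw": 1}]'

```text
t: 5.55
eef_pos: [0.5096, 0.0767, 0.0898]
ee_rot: [-1.564, 0.001, 1.918]
force: [-0.1, 0.5, -0.1]
width: 0.0002
```

```bash
python3 - <<'E'
from h import *
st()
p,d=eyes.grab_frame("scene")
cv2.imwrite("pics/s_f.png",cv2.resize(p[220:360,230:390],None,fx=4,fy=4,interpolation=cv2.INTER_CUBIC))
E
```

```text
t 5.55 ('eef_pos', array([0.51 , 0.077, 0.09 ])) ('ee_rot', array([-1.564e+00,  1.000e-03,  1.918e+00])) ('force', array([-0.141,  0.521, -0.097])) ('q', array([ 0.531,  0.237, -0.512,  0.   , -0.828, -0.184])) ('width', np.float64(0.0))
```

View pics/s_f.png

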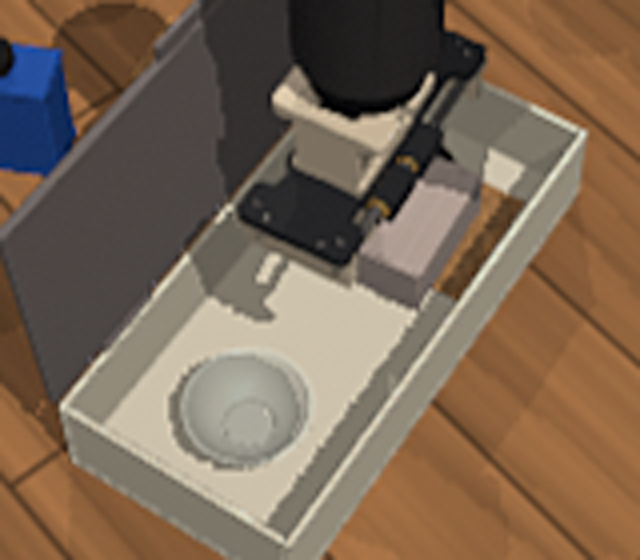

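The tin has fallen over. I raise the arm and check.

Emit:
play_rows --increments '[{"linear": [0,-0.06,0],"rotation": [0,0,0],"claw": 1},{"linear": [0,-0.12,0],"rotation": [0,0,0],"claw": 1},{"linear": [0,-0.18,0],"rotation": [0,0,0],"claw": 1},{"linear": [0,-0.24,0],"rotation": [0,0,0],"claw": 1},{"linear": [0,-0.3,0],"rotation": [0,0,0],"claw": 1}]'

```text
t: 6.22
eef_pos: [0.5117, 0.078, 0.3922]
ee_rot: [-1.566, 0.002, 1.918]
force: [0.9, 0.3, -0.6]
width: 0.0006
```

```bash
cat > chk.py <<'E'
from h import *
import sys
st()
k=sys.argv[1]
for n in("scene","top"):
    p,d=eyes.grab_frame(n);P=cloud(n,d)
    cv2.imwrite(f"pics/{n}_{k}.png",cv2.resize(p[170:370,200:400] if n=="scene" else p[120:300,230:410],None,fx=3,fy=3,interpolation=cv2.INTER_CUBIC))
    for l in("tin","mat","dish","lid"):
        for r in nets.regions_of(l,n)[:4]:
            m=r["region"]&(d>0)
            if m.sum()<20: continue
            X=P[m]; Y=np.stack([(X-C)@U,(X-C)@V,X[:,2]],1)
            md=np.median(Y,0)
            if abs(md[0])<.2 and abs(md[1])<.13:
                print(n,l,round(r["score"],2),m.sum(),"u,v,z med",np.round(md,3),"lo",np.round(np.percentile(Y,2,axis=0),3),"hi",np.round(np.percentile(Y,98,axis=0),3))
E
python3 chk.py g
```

```text
t 6.22 ('eef_pos', array([0.512, 0.078, 0.392])) ('ee_rot', array([-1.566,  0.002,  1.918])) ('force', array([ 0.885,  0.25 , -0.559])) ('q', array([ 5.310e-01,  3.300e-02, -3.100e-02,  1.000e-03, -1.511e+00,
       -1.840e-01])) ('width', np.float64(0.001))
scene tin 0.91 1314 u,v,z med [-0.066  0.007  0.052] lo [-0.138 -0.041  0.007] hi [-0.024  0.049  0.058]
scene mat 0.49 268 u,v,z med [-0.105  0.054  0.008] lo [-0.152  0.039  0.003] hi [-0.056  0.067  0.017]
scene dish 0.56 782 u,v,z med [ 0.1   -0.004  0.021] lo [ 0.066 -0.038  0.007] hi [0.146 0.041 0.039]
scene lid 0.95 4510 u,v,z med [ 0.038 -0.094  0.172] lo [-0.168 -0.104  0.079] hi [ 0.188 -0.087  0.259]
top tin 0.65 620 u,v,z med [-0.1   -0.01   0.054] lo [-0.136 -0.047  0.031] hi [-0.03   0.04   0.489]
top tin 0.19 1092 u,v,z med [ 0.006 -0.101  0.21 ] lo [-0.184 -0.12   0.   ] hi [ 0.18  -0.09   0.268]
top mat 0.92 410 u,v,z med [-0.133 -0.018  0.009] lo [-0.153 -0.065  0.001] hi [-0.064  0.058  0.017]
top mat 0.54 88 u,v,z med [ 0.103 -0.041  0.033] lo [-0.037 -0.05  -0.   ] hi [ 0.13  -0.031  0.723]
top lid 0.96 1060 u,v,z med [ 0.002 -0.1    0.214] lo [-0.182 -0.11   0.068] hi [ 0.183 -0.091  0.269]
```

View pics/scene_g.png

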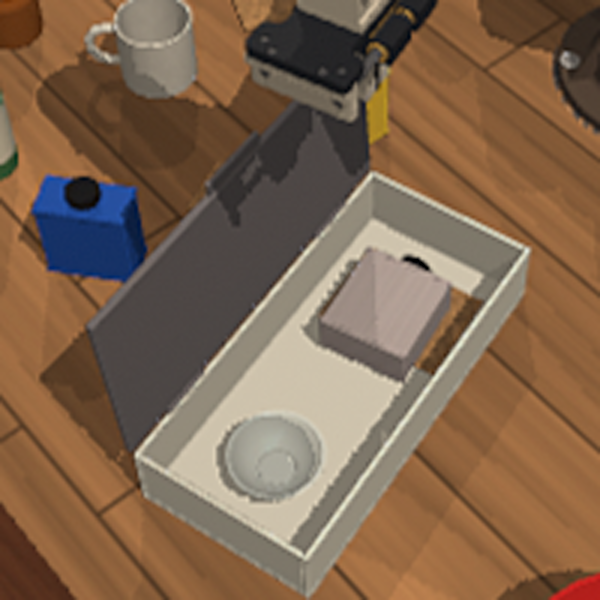

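View pics/top_g.png

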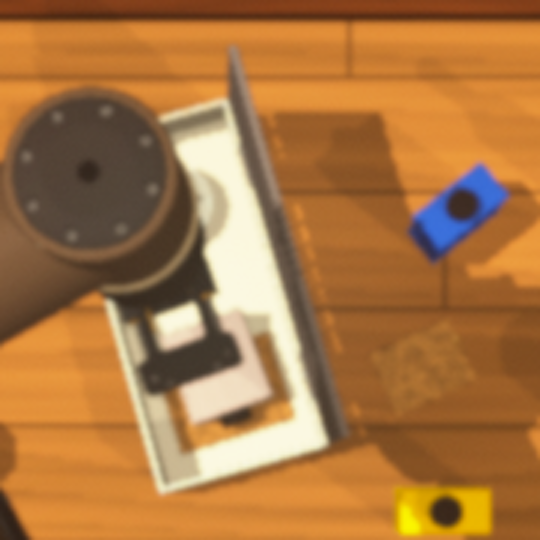

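The tin now lies on the mat, with its body centre at u≈−74 mm and the mat spanning −55 to −152 mm. Its top is at z≈57 mm, below the 75 mm rim, and the dish has not moved. Next I take the fingers over to the outside of the lid.

```bash
python3 - <<'E'
from h import *
p=C-V*.165; print(p); go([p[0],p[1],.39],1.854); go([p[0],p[1],.235],1.854)
E
```

```text
[ 0.586035 -0.0784    0.      ]
lin [-0.1723 -0.001  -0.0168] rot [-0.5  3.7 -0.1] dist 0.173
lin [-0.172   0.154  -0.0181] rot [-0.5  3.7 -0.1] dist 0.232
```

Emit:
play_rows --increments '[{"linear": [-0.05,0,-0.005],"rotation": [0,1,0],"claw": 1},{"linear": [-0.1,0,-0.01],"rotation": [0,2,0],"claw": 1},{"linear": [-0.15,0,-0.017],"rotation": [0,3.7,0],"claw": 1},{"linear": [-0.172,0,-0.017],"rotation": [0,3.7,0],"claw": 1},{"linear": [-0.172,0.02,-0.017],"rotation": [0,3.7,0],"claw": 1}]'

```text
t: 7.35
eef_pos: [0.5869, -0.08, 0.3687]
ee_rot: [-1.563, 0.003, 1.851]
force: [-0.0, 0.0, -0.9]
width: 0.0004
```

```bash
python3 - <<'E'
from h import *
p=C-V*.165; st(); go([p[0],p[1],.235],1.854)
E
```

```text
t 7.35 ('eef_pos', array([ 0.587, -0.08 ,  0.369])) ('ee_rot', array([-1.563,  0.003,  1.851])) ('force', array([-0.043,  0.03 , -0.888])) ('q', array([ 0.197,  0.169,  0.07 ,  0.004, -1.479,  0.083])) ('width', np.float64(0.0))
lin [ 0.0022  0.1337 -0.0006] rot [-0.4 -0.2 -0.2] dist 0.134
```

Emit:
play_rows --increments '[{"linear": [0,0.04,0],"rotation": [0,0,0],"claw": 1},{"linear": [0,0.08,0],"rotation": [0,0,0],"claw": 1},{"linear": [0,0.115,0],"rotation": [0,0,0],"claw": 1},{"linear": [0,0.134,0],"rotation": [0,0,0],"claw": 1},{"linear": [0,0.134,0],"rotation": [0,0,0],"claw": 1}]'

```text
t: 7.98
eef_pos: [0.585, -0.0808, 0.2326]
ee_rot: [-1.559, 0.003, 1.851]
force: [-0.3, 0.8, 0.5]
width: 0.0002
```

```bash
python3 - <<'E'
from h import *
st(); s=readout.get_state(); X=s["eef_pos"]-C; print("u,v,z",X@U,X@V,X[2])
# relative path (tool x = V, tool y = down)
for th in [94.5,85,75,65,55,45,35,25,15,8,0,-2]:
    a=np.radians(th); r=.155
    v=-.09+r*np.cos(a)-.008*np.sin(a)-.0095; z=.0755+r*np.sin(a)+.008*np.cos(a)
    print(th,"v,z",round(v,3),round(z,3),"tool x",round(v-X@V,3),"y",round(X[2]-z,3))
for n in("scene","top"):
    p,d=eyes.grab_frame(n)
    cv2.imwrite(f"pics/{n}_h.png",cv2.resize(p[130:370,180:400] if n=="scene" else p[100:310,230:460],None,fx=2.5,fy=2.5,interpolation=cv2.INTER_CUBIC))
E
```

```text
t 7.97 ('eef_pos', array([ 0.585, -0.081,  0.233])) ('ee_rot', array([-1.559,  0.003,  1.851])) ('force', array([-0.258,  0.846,  0.469])) ('q', array([ 0.196,  0.223, -0.165,  0.004, -1.194,  0.083])) ('width', np.float64(0.0))
u,v,z -0.0016743473446392731 -0.1668828375700998 0.23264810506387484
94.5 v,z -0.12 0.229 tool x 0.047 y 0.003
85 v,z -0.094 0.231 tool x 0.073 y 0.002
75 v,z -0.067 0.227 tool x 0.1 y 0.005
65 v,z -0.041 0.219 tool x 0.126 y 0.013
55 v,z -0.017 0.207 tool x 0.15 y 0.026
45 v,z 0.004 0.191 tool x 0.171 y 0.042
35 v,z 0.023 0.171 tool x 0.19 y 0.062
25 v,z 0.038 0.148 tool x 0.204 y 0.084
15 v,z 0.048 0.123 tool x 0.215 y 0.109
8 v,z 0.053 0.105 tool x 0.22 y 0.128
0 v,z 0.056 0.083 tool x 0.222 y 0.149
-2 v,z 0.056 0.078 tool x 0.223 y 0.155
```

View pics/scene_h.png

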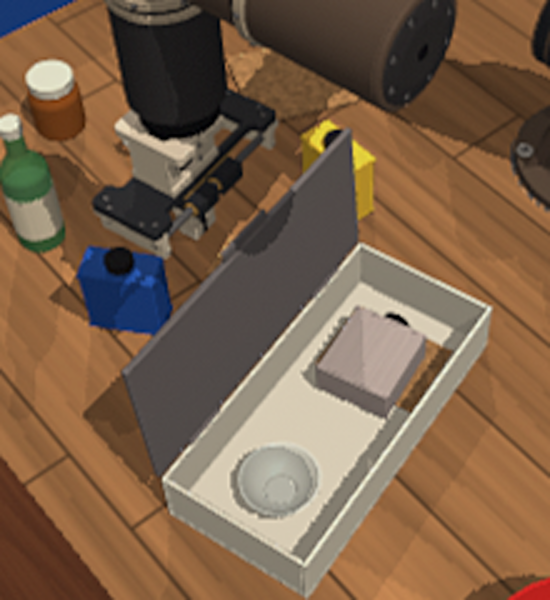

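View pics/top_h.png

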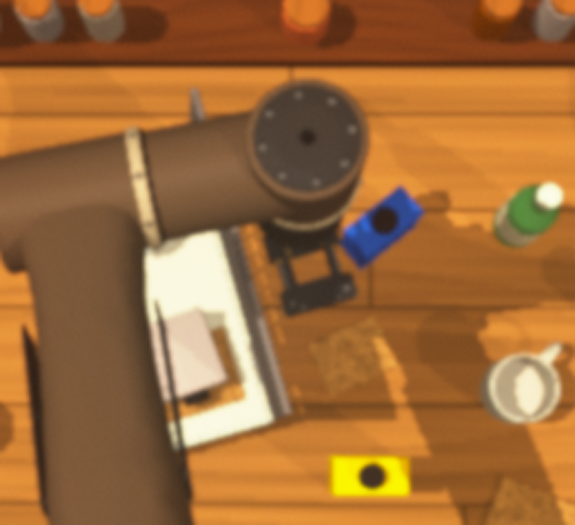

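Emit:
play_rows --increments '[{"linear": [0.025,0,0],"rotation": [0,0,0],"claw": 1},{"linear": [0.045,0,0],"rotation": [0,0,0],"claw": 1},{"linear": [0.06,0,0],"rotation": [0,0,0],"claw": 1},{"linear": [0.075,0,0],"rotation": [0,0,0],"claw": 1},{"linear": [0.09,0,0],"rotation": [0,0,0],"claw": 1}]'

```text
t: 8.7
eef_pos: [0.5613, 0.0066, 0.2349]
ee_rot: [-1.563, 0.004, 1.851]
force: [1.1, -1.1, -1.7]
width: 0.0005
```

```bash
cat > rel.py <<'E'
from h import *
st(); s=readout.get_state(); X=s["eef_pos"]-C; print("u,v,z",X@U,X@V,X[2])
for th in [85,80,75,70,65,60,55,50,45,40,35,30,25,20,15,10,5,0]:
    a=np.radians(th); r=.155
    v=-.09+r*np.cos(a)-.008*np.sin(a)-.0095; z=.0755+r*np.sin(a)+.008*np.cos(a)
    if v>X@V: print(th,"tool x",round(v-X@V,3),"y",round(X[2]-z,3))
E
python3 rel.py; python3 - <<'E'
from h import *
for n in("scene",):
    p,d=eyes.grab_frame(n)
    cv2.imwrite(f"pics/{n}_i.png",cv2.resize(p[130:370,180:400],None,fx=2.5,fy=2.5,interpolation=cv2.INTER_CUBIC))
E
```

```text
t 8.7 ('eef_pos', array([0.561, 0.007, 0.235])) ('ee_rot', array([-1.563,  0.004,  1.851])) ('force', array([ 1.121, -1.076, -1.74 ])) ('q', array([ 0.363,  0.171, -0.226,  0.003, -1.181, -0.083])) ('width', np.float64(0.0))
u,v,z -6.355992267911793e-05 -0.07644066476397661 0.2348959440223819
75 tool x 0.009 y 0.008
70 tool x 0.022 y 0.011
65 tool x 0.035 y 0.016
60 tool x 0.048 y 0.021
55 tool x 0.059 y 0.028
50 tool x 0.07 y 0.036
45 tool x 0.081 y 0.044
40 tool x 0.091 y 0.054
35 tool x 0.099 y 0.064
30 tool x 0.107 y 0.075
25 tool x 0.114 y 0.087
20 tool x 0.12 y 0.099
15 tool x 0.125 y 0.112
10 tool x 0.128 y 0.125
5 tool x 0.131 y 0.138
0 tool x 0.132 y 0.151
```

View pics/scene_i.png

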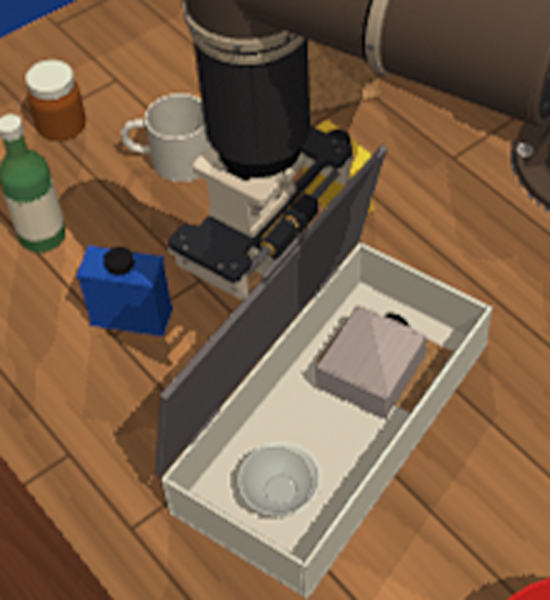

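The lid turns with the fingers; its top edge is now inward, at about (380,150) to (165,395). I continue along the arc.

Emit:
play_rows --increments '[{"linear": [0.015,0.009,0],"rotation": [0,0,0],"claw": 1},{"linear": [0.033,0.015,0],"rotation": [0,0,0],"claw": 1},{"linear": [0.048,0.022,0],"rotation": [0,0,0],"claw": 1},{"linear": [0.06,0.028,0],"rotation": [0,0,0],"claw": 1},{"linear": [0.07,0.036,0],"rotation": [0,0,0],"claw": 1}]'

```text
t: 9.38
eef_pos: [0.5409, 0.0757, 0.1981]
ee_rot: [-1.563, 0.003, 1.852]
force: [0.0, 0.3, 1.2]
width: 0.0003
```

```bash
python3 rel.py
```

```text
t 9.38 ('eef_pos', array([0.541, 0.076, 0.198])) ('ee_rot', array([-1.563,  0.003,  1.852])) ('force', array([0.045, 0.257, 1.168])) ('q', array([ 4.990e-01,  1.730e-01, -3.100e-01,  1.000e-03, -1.095e+00,
       -2.180e-01])) ('width', np.float64(0.0))
u,v,z -0.00037755341849616603 -0.004349483176751386 0.19806241080824463
45 tool x 0.009 y 0.007
40 tool x 0.018 y 0.017
35 tool x 0.027 y 0.027
30 tool x 0.035 y 0.038
25 tool x 0.042 y 0.05
20 tool x 0.048 y 0.062
15 tool x 0.052 y 0.075
10 tool x 0.056 y 0.088
5 tool x 0.059 y 0.101
0 tool x 0.06 y 0.115
```

Emit:
play_rows --increments '[{"linear": [0.014,0.012,0],"rotation": [0,0,0],"claw": 1},{"linear": [0.025,0.024,0],"rotation": [0,0,0],"claw": 1},{"linear": [0.035,0.038,0],"rotation": [0,0,0],"claw": 1},{"linear": [0.042,0.05,0],"rotation": [0,0,0],"claw": 1},{"linear": [0.048,0.062,0],"rotation": [0,0,0],"claw": 1}]'

```text
t: 10.0
eef_pos: [0.527, 0.1219, 0.135]
ee_rot: [-1.563, 0.003, 1.852]
force: [0.1, -0.3, 0.6]
width: 0.0006
```

```bash
python3 rel.py; python3 - <<'E'
from h import *
for n in("scene",):
    p,d=eyes.grab_frame(n)
    cv2.imwrite(f"pics/{n}_j.png",cv2.resize(p[130:370,180:400],None,fx=2.5,fy=2.5,interpolation=cv2.INTER_CUBIC))
E
```

```text
t 10.0 ('eef_pos', array([0.527, 0.122, 0.135])) ('ee_rot', array([-1.563,  0.003,  1.852])) ('force', array([ 0.121, -0.345,  0.647])) ('q', array([ 0.59 ,  0.224, -0.404,  0.001, -0.951, -0.309])) ('width', np.float64(0.001))
u,v,z -0.0007793641722977293 0.043890244069430415 0.1350120891856999
15 tool x 0.004 y 0.012
10 tool x 0.008 y 0.025
5 tool x 0.01 y 0.038
0 tool x 0.012 y 0.052
```

View pics/scene_j.png

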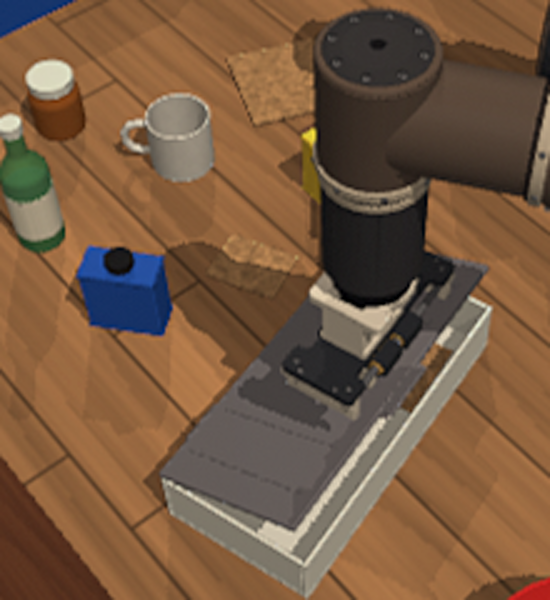

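Nearly shut, about 17° still open.

Emit:
play_rows --increments '[{"linear": [0.005,0.012,0],"rotation": [0,0,0],"claw": 1},{"linear": [0.008,0.025,0],"rotation": [0,0,0],"claw": 1},{"linear": [0.01,0.036,0],"rotation": [0,0,0],"claw": 1},{"linear": [0.012,0.046,0],"rotation": [0,0,0],"claw": 1},{"linear": [0.012,0.05,0],"rotation": [0,0,0],"claw": 1}]'

```text
t: 10.68
eef_pos: [0.5219, 0.1331, 0.0835]
ee_rot: [-1.56, 0.004, 1.852]
force: [-14.0, 2.5, 33.3]
width: 0.0006
```

```bash
python3 rel.py
```

```text
t 10.68 ('eef_pos', array([0.522, 0.133, 0.083])) ('ee_rot', array([-1.56 ,  0.004,  1.852])) ('force', array([-13.964,   2.467,  33.324])) ('q', array([ 0.614,  0.282, -0.465, -0.   , -0.836, -0.332])) ('width', np.float64(0.001))
u,v,z -0.0026096393543495974 0.05599135293258486 0.08347655762328154
```

The lid presses back at 33 N with the fingertip at z = 83.5 mm, exactly the shut height of 75.5 + 8. I back off and look.

Emit:
play_rows --increments '[{"linear": [0,-0.02,0],"rotation": [0,0,0],"claw": 1},{"linear": [0,-0.07,0],"rotation": [0,0,0],"claw": 1},{"linear": [0,-0.13,0],"rotation": [0,0,0],"claw": 1},{"linear": [0,-0.19,0],"rotation": [0,0,0],"claw": 1},{"linear": [0,-0.25,0],"rotation": [0,0,0],"claw": 1}]'

```text
t: 11.3
eef_pos: [0.524, 0.1344, 0.3356]
ee_rot: [-1.56, 0.003, 1.852]
force: [0.9, 0.7, -1.3]
width: 0.0005
```

```bash
python3 - <<'E'
from h import *
st()
for n in("scene","top"):
    p,d=eyes.grab_frame(n); P=cloud(n,d); cv2.imwrite(f"pics/{n}_k.png",p)
    for r in nets.regions_of("lid",n)[:1]:
        X=P[r["region"]&(d>0)]; X=X[abs(X[:,2]-.085)<.03]
        Y=np.stack([(X-C)@U,(X-C)@V,X[:,2]],1); k=(abs(Y[:,1])<.085)&(abs(Y[:,0])<.18);Y=Y[k]
        A=np.c_[np.ones(len(Y)),Y[:,:2]];c=np.linalg.lstsq(A,Y[:,2],rcond=None)[0]
        print(n,len(Y),"z0",c[0],"slope u,v deg",np.degrees(c[1:]),"z free edge",np.median(Y[Y[:,1]>.07,2]),"hinge",np.median(Y[Y[:,1]<-.07,2]))
E
```

```text
t 11.3 ('eef_pos', array([0.524, 0.134, 0.336])) ('ee_rot', array([-1.56 ,  0.003,  1.852])) ('force', array([ 0.949,  0.7  , -1.31 ])) ('q', array([ 0.613,  0.09 , -0.092, -0.   , -1.399, -0.332])) ('width', np.float64(0.0))
scene 6781 z0 0.08319948952547022 slope u,v deg [0.02403991 0.10090378] z free edge 0.08318070254443691 hinge 0.08291156710682916
```

View pics/scene_k.png

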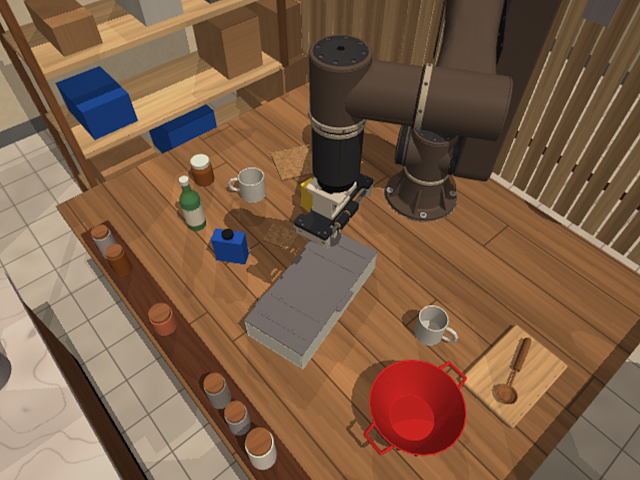

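View pics/top_k.png

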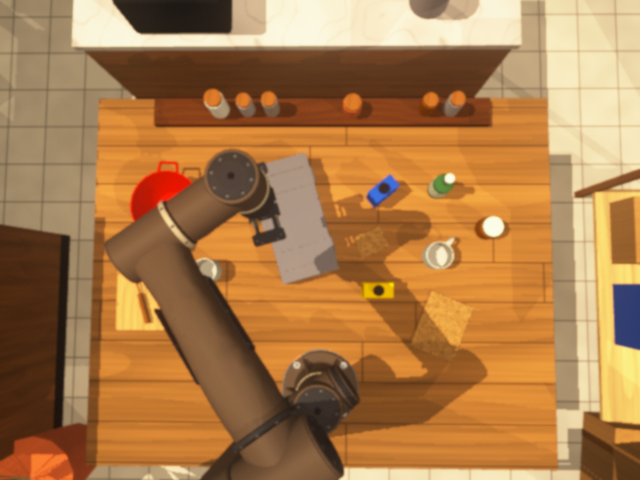

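The lid at (312,297) lies flat on the rack, its plane at z = 83 mm with a slope of about 0.1°. Mugs, colander, bottle and jar stand where they were, and the robot is clear. I hand in the job.

```bash
python3 -c "
from station import job
print(job.job_done())"
```

```text
the job is handed in; nothing more can be done
None
```

I tipped the grey tin over onto the cork mat with the shut fingers. I then pushed the lid over from outside and pressed it shut, and handed the job in at about 11.4 s.

- **Tin:** it lies with its body centre over the mat, its top at about 57 mm, below the 75 mm rim. The body's base end overhangs the mat by about 30 mm. I left it so, because pushing it further could have moved the mat.
- **Dish:** it sat where it had been in the last picture before the lid closed, and the fingers stayed about 50 mm above it. It could not be seen once the lid was shut.
- **Lid:** the pressing force reached about 33 N vertically (36 N in all), with the fingertip at 83.5 mm, the expected height of the lid's top face when shut. The last scene picture put the lid at 83 mm, sloping about 0.1°. The network did not report the lid in the last top-camera picture, so I judged that one only by eye; the lid looked shut.
- **Other things:** by eye, the mugs, colander, bottle and jar had not moved.

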